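# Set out the thread kit on the kitting board

### The job

Set out the sewing kit on the grey board: from the four spools just left of the board, stand the red, the blue and the cream one each upright in the ring directly behind the bobbin of its own colour (behind means farther from the robot). Lay the brown carton squarely in the painted rectangle at the back of the board, behind the spools, and the teal needle case flat on the middle of the carton, lying the same way as it. Leave the bobbins and the green spool where they are.

Things in the scene. Friction and masses are not known exactly. Their poses are not given: they have to be found in the camera images.
- board: grey board fixed on the bench, 230 (x) by 240 (y) by 6 mm, flat yellow paint marks. Origin: centre of underside; +x away from robot, +y to its left, yaw within 0.2 rad. At x = -90 mm three small rings (36 mm) at y = -75, 0, 75 mm, a bobbin in each; at x = -20 mm three empty rings (38 mm) at the same y, each 70 mm behind a bobbin; an empty rectangle 66 (x) by 102 (y) mm centred at x = 75, y = 0
- bobbin_red: red plastic bobbin (26 mm across, 11 mm high, colour seen from above), lying flat and loose on the board in one of the three small rings of the near row (which one varies); origin at the centre of its underside. It stays where it lies
- bobbin_blue: dark blue plastic bobbin (26 mm across, 11 mm high, colour seen from above), lying flat and loose on the board in one of the three small rings of the near row (which one varies); origin at the centre of its underside. It stays where it lies
- bobbin_cream: cream-coloured plastic bobbin (26 mm across, 11 mm high, colour seen from above), lying flat and loose on the board in one of the three small rings of the near row (which one varies); origin at the centre of its underside. It stays where it lies
- spool_red: red spool of thread standing upright on its flange, 25 mm across, 52 mm tall, cream plastic ends; origin at the centre of its underside, z up. One of the four in the group on the bench to the left of the board (places shuffled); like spools far back by the ledge are not meant
- spool_blue: navy blue spool of thread standing upright on its flange, 25 mm across, 58 mm tall, cream plastic ends; origin at the centre of its underside, z up. One of the four in the group on the bench to the left of the board (places shuffled); like spools far back by the ledge are not meant
- spool_cream: cream-coloured spool of thread standing upright on its flange, 25 mm across, 52 mm tall, cream plastic ends; origin at the centre of its underside, z up. One of the four in the group on the bench to the left of the board (places shuffled); like spools far back by the ledge are not meant
- spool_green: green spool of thread standing upright on its flange, 25 mm across, 58 mm tall, cream plastic ends; origin at the centre of its underside, z up. One of the four in the group on the bench to the left of the board (places shuffled); like spools far back by the ledge are not meant. It has no bobbin and is not part of the kit: it stays where it stands
- carton: small closed brown kraft carton lying flat on the bench, 52 (x) by 88 (y) by 22 (z) mm, rigid; origin at the centre of its underside; take it across its 52 mm width
- needle_case: flat teal needle case lying on the bench, 26 (x) by 58 (y) by 9 (z) mm, rigid; origin at the centre of its underside; take it across its 26 mm width
Not all that is in view belongs to the job. Of the things shaped like the carton, the brown one is meant. What is shaped like the spool_blue but orange is not meant.

How it is judged (in metres and radians):
At the end, for the whole second after the job is handed in: Red, blue, cream spool upright on the board, in the ring straight behind the bobbin of its colour (12 mm each way); carton flat in the rectangle (12 mm, 0.2 rad); needle case flat on the carton, centred (14 mm) and parallel (0.25 rad); all at rest (x of spool_red in the frame of board between -0.032 and -0.008 m and ((y of bobbin_red in the frame of board between -0.095 and -0.055 m and y of spool_red in the frame of board between -0.087 and -0.063 m) or (y of bobbin_red in the frame of board between -0.02 and 0.02 m and y of spool_red in the frame of board between -0.012 and 0.012 m) or (y of bobbin_red in the frame of board between 0.055 and 0.095 m and y of spool_red in the frame of board between 0.063 and 0.087 m)) and z of spool_red in the frame of board between 0.002 and 0.01 m and angle between each of spool_red, spool_blue, spool_cream, carton, needle_case's own z axis and vertical below 0.1 rad and linear speed of each of spool_red, spool_blue, spool_cream, carton, needle_case below 0.02 m/s and x of spool_blue in the frame of board between -0.032 and -0.008 m and ((y of bobbin_blue in the frame of board between -0.095 and -0.055 m and y of spool_blue in the frame of board between -0.087 and -0.063 m) or (y of bobbin_blue in the frame of board between -0.02 and 0.02 m and y of spool_blue in the frame of board between -0.012 and 0.012 m) or (y of bobbin_blue in the frame of board between 0.055 and 0.095 m and y of spool_blue in the frame of board between 0.063 and 0.087 m)) and z of spool_blue in the frame of board between 0.002 and 0.01 m and x of spool_cream in the frame of board between -0.032 and -0.008 m and ((y of bobbin_cream in the frame of board between -0.095 and -0.055 m and y of spool_cream in the frame of board between -0.087 and -0.063 m) or (y of bobbin_cream in the frame of board between -0.02 and 0.02 m and y of spool_cream in the frame of board between -0.012 and 0.012 m) or (y of bobbin_cream in the frame of board between 0.055 and 0.095 m and y of spool_cream in the frame of board between 0.063 and 0.087 m)) and z of spool_cream in the frame of board between 0.002 and 0.01 m and x of carton in the frame of board between 0.063 and 0.087 m and y of carton in the frame of board between -0.012 and 0.012 m and z of carton in the frame of board between 0.002 and 0.01 m and angle between the y axis of carton and the y axis of board, either way round below 0.2 rad and horizontal distance between needle_case and carton below 0.014 m and z of needle_case in the frame of carton between 0.018 and 0.026 m and angle between the y axis of needle_case and the y axis of carton, either way round below 0.25 rad); the robot touches nothing.
It fails at once if the red bobbin is moved by more than 12 mm (distance of bobbin_red from where it was at the start of the episode above 0.012 m).
It fails at once if the blue bobbin is moved by more than 12 mm (distance of bobbin_blue from where it was at the start of the episode above 0.012 m).
It fails at once if the cream bobbin is moved by more than 12 mm (distance of bobbin_cream from where it was at the start of the episode above 0.012 m).
It fails at once if the green spool is moved by more than 20 mm (distance of spool_green from where it was at the start of the episode above 0.02 m).
It also fails if it takes over 106 s, if anything falls off the work surface, if the arm or the gripper's body presses on something with over 40 N, if the wrist force passes 120 N, or if a joint passes its speed limit or range.

### The arm

A 6-joint arm with a two-finger parallel gripper is mounted at the origin on a cart in front of the work surface, level with it; the furniture and walls round the work are solid. World frame = base frame: x ahead of the robot, y to its left, z up, the work surface at z = 0. Lengths are in mm, angles in rad, forces in N, time in s.
With the tool pointing down it reaches from about 275 to 825 mm from the base axis. Payload 4.9 kg.
Tool frame: the origin (TCP) lies at the very end of the fingers, on their centre line; the grasp point (between the pads) lies 19 mm behind it; z points along the fingers, y is the line along which they close (so a half turn about z gives the same grasp; the last joint's range is limited). The gripper opens to 85 mm and grips with 20 to 120 N. Pads are 22 mm wide; open, the fingers measure 114 mm over their backs; the gripper's body (76 mm by 85 mm) begins 54 mm behind the grasp point. The pads swing forward as they close: fully open they stand 13 mm farther back than shut.
Start: joints at [1.047, 0.326, -0.193, 1.052, 0, 1.437], TCP at [208.998, 508.762, 231.281] pointing down, gripper open.
Joint ranges: [-2.65, 2.65], [-0.97, 1.79], [-1.3, 1.35], [-1.93, 2.1], [-1.47, 1.37], [-3.14, 3.14]. Speed limits (rad/s): [2.57, 2.57, 3.14, 3.14, 3.14, 3.14].

### API

Orientations are given as [roll, pitch, yaw] about the fixed x, y, z axes, in that order (R = Rz(yaw) Ry(pitch) Rx(roll)).
In Python, from bench import bot, solve_ik, imaging gives the robot as it stands. Calls block until the motion is done:
- bot.move_ptp(position, orientation): joint-space move of the TCP to a pose.
- bot.movel(position, rot=None, max_speed=150, threshold=None): straight line of the TCP; rot=None keeps the orientation; max_speed is the mean speed in mm/s. With threshold (N) it stops when the force on the tool has changed by that much, and returns True; else False.
- bot.move_j(angles): joint-space move.
- bot.grip(opening, effort=None): opening from 0.0 (shut) to 1.0 (fully open); effort is the grip in N (None keeps the last); returns when the fingers have stopped.
- bot.dwell(seconds).
- solve_ik(position, orientation): joint angles nearest the present ones, or None.
- bot.get_state(): the state.
- imaging.capture(name): name is "scene" or "top" or "wrist"; returns the picture (400x640x3 uint8, blue, green, red); there is no depth.
- imaging.camera_model(name): a dict with "K" (3x3 intrinsics, pixels), "position" and "rotation" of the camera in the world. Camera axes: x right, y up, looking along -z (the intrinsics and any distortion apply to the point x, -y, -z); pixel columns grow to the right and rows downward; lengths in mm; the calibration is good to about 2 mm. A picture is of the moment at which its call begins: read the wrist's pose just before it. camera_model takes no time and is no camera call; for the wrist camera it gives the pose at the moment of the call.
A pose or a line that the arm cannot do raises bot.IKError and nothing moves.
- bot.sign_off(): hands the job in; it is judged then, once.
The state is a dict: "t": time; "qpos": joint angles; "joint_velocities": joint speeds; "effort": joint torques, N m; "tcp_pos": TCP position; "orientation": TCP orientation; "contact_force": force on the tool from outside, world axes, zero at the start; "wrist_torque": the same for the moment, N m; "opening": opening from 0.0 (shut) to 1.0 (fully open); "gripper_force": force on a finger pad.
Only numpy, scipy, OpenCV 4.12 (cv2) and the standard library are available. Lean on these libraries where they do the work, as an engineer would, in place of code of your own. Each camera call takes 0.05 s, during which the arm holds its last target. There are 200 camera calls.

## Working session

There is one attempt and no reset: what is moved stays moved. The work goes in short steps, each a Python script; the robot and the scene stay as the last script left them, time stands still between calls to the robot, and variables do not carry over. Pictures are saved under pics/ and viewed, at most 14 in all, crops included, and the job is handed in when it is done.

```bash
ls; mkdir -p pics
python3 - <<'E'
from bench import bot,imaging
import cv2,numpy as np
for n in ("scene","top"):
    cv2.imwrite(f"pics/{n}0.png",imaging.capture(n)); m=imaging.camera_model(n); print(n,{k:np.round(v,3).tolist() if not isinstance(v,(str,dict)) else v for k,v in m.items()})
print(bot.get_state())
E
```

```text
pics
scene {'K': [[493.293, 0.0, 326.109], [0.0, 493.293, 197.941], [0.0, 0.0, 1.0]], 'position': [138.325, -363.959, 717.253], 'rotation': [0.763, 0.015, -0.652]}
top {'K': [[430.494, 0.0, 316.699], [0.0, 430.494, 194.086], [0.0, 0.0, 1.0]], 'position': [455.132, 152.561, 1006.205], 'rotation': [0.043, 0.017, -1.544]}
{'t': 0.1, 'qpos': array([ 1.04680997e+00,  3.26836495e-01, -1.93458142e-01,  1.05198756e+00,
        3.43250391e-05,  1.43661524e+00]), 'joint_velocities': array([ 5.94392270e-04, -8.52445456e-05,  3.68601048e-03, -1.99508141e-04,
       -2.42257357e-03, -8.04203219e-08]), 'effort': array([ 1.53003959e-03, -4.44241548e+01,  2.63036907e+01,  7.91110389e-03,
       -5.39197401e-05, -1.74301022e-05]), 'tcp_pos': array([208.72341057, 508.31826351, 230.60801546]), 'orientation': array([-3.14012473e+00, -2.32794286e-04,  2.75178718e+00]), 'contact_force': array([-0.13483933,  0.32821565, -0.70142772]), 'wrist_torque': array([ 0.0086029 , -0.0139675 , -0.01860812]), 'gripper_force': 0.0, 'opening': 1.0003216572966769}
```

View pics/top0.png

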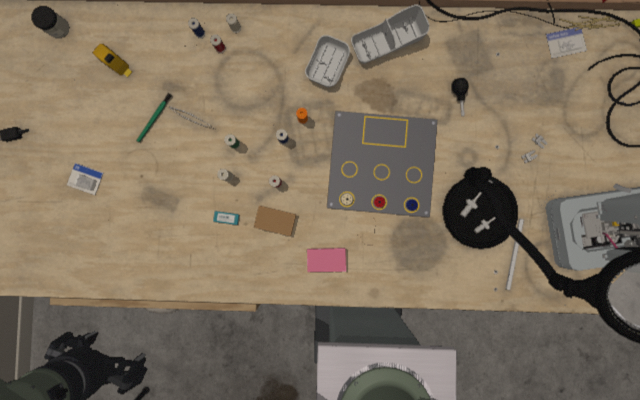

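View pics/scene0.png

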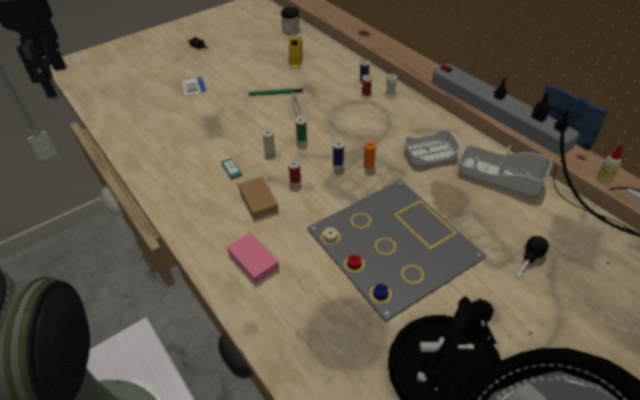

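The top view looks down with +x up and +y left.

- **Spool candidates:**
  - In the group: navy (283,136), green (233,142), cream (224,175), red (277,182).
  - Not meant: orange (303,116), and the far trio by the ledge at (197,27), (218,44), (232,22).
- **Cartons:** brown (275,221) is the one I want. Pink (327,260) is the decoy.
- **Needle case:** teal (227,217). The blue-white cards at (85,179) and (566,42) are not meant.
- **Bobbins, left to right:** cream (347,199), red (379,202), blue (412,205).

Next I measure these and take a close crop.

```bash
cat > h.py <<'E'
import numpy as np,cv2
from scipy.spatial.transform import Rotation as R
from bench import bot,solve_ik,imaging
def ray(m,uv,z):
    uv=np.atleast_2d(np.float64(uv)); d=np.c_[uv,np.ones(len(uv))]@np.linalg.inv(m["K"]).T
    d[:,1:]*=-1; r=np.array(m["rotation"]); Rm=r if r.shape==(3,3) else R.from_euler("xyz",r).as_matrix()
    d=d@Rm.T; p=np.array(m["position"])
    return p[:2]+d[:,:2]*((z-p[2])/d[:,2:3])
def blob(mask,box):
    x0,y0,x1,y1=box; mk=np.zeros_like(mask); mk[y0:y1,x0:x1]=mask[y0:y1,x0:x1]
    c,_=cv2.findContours(mk,cv2.RETR_EXTERNAL,cv2.CHAIN_APPROX_NONE); return max(c,key=cv2.contourArea)
def rect(m,c,z):
    """centre, sizes (long,short), yaw of long axis, of the contour cast on height z"""
    p=ray(m,c[:,0,:],z).astype(np.float32); b=cv2.boxPoints(cv2.minAreaRect(p)); e1=b[1]-b[0]; e2=b[2]-b[1]
    L,S=(e1,e2) if np.hypot(*e1)>np.hypot(*e2) else (e2,e1)
    return b.mean(0),np.hypot(*L),np.hypot(*S),np.arctan(L[1]/L[0])
E
python3 - <<'E'
from h import *
t=cv2.imread("pics/top0.png"); m=imaging.camera_model("top"); h=cv2.cvtColor(t,cv2.COLOR_BGR2HSV)
for k,(u,v) in dict(board=(360,160),wood=(260,160),carton=(275,221),case=(235,213),ring=(386,117)).items(): print(k,h[v,u])
g=((h[...,1]<60)&(h[...,2]>60)&(h[...,2]<140)).astype(np.uint8)*255
c=blob(g,(320,100,450,225)); print("board",rect(m,c,6),cv2.contourArea(c))
y=((h[...,0]>20)&(h[...,0]<32)&(h[...,1]>130)).astype(np.uint8)*255
print("rect",rect(m,blob(y,(355,112,415,152)),6))
for b in ((338,157,360,182),(371,160,393,184),(404,162,426,187)): print("ring",rect(m,blob(y,b),6)[:3])
b=((h[...,0]>5)&(h[...,0]<18)&(h[...,1]>110)&(h[...,2]<150)).astype(np.uint8)*255
print("carton",rect(m,blob(b,(245,198,305,243)),22))
b=((h[...,0]>75)&(h[...,0]<105)&(h[...,1]>60)).astype(np.uint8)*255
print("case",rect(m,blob(b,(205,200,245,232)),9))
cv2.imwrite("pics/crop1.png",cv2.resize(t[100:240,200:330],None,fx=4,fy=4,interpolation=cv2.INTER_CUBIC))
E
```

```text
board [ 8 10 98]
wood [ 18  74 159]
carton [ 16 122 130]
case [ 23  56 128]
ring [ 20 107 134]
board (array([573.83   ,  21.27781], dtype=float32), np.float32(240.35196), np.float32(230.99579), np.float32(1.505566)) 9940.0
rect (array([648.5082  ,  16.075947], dtype=float32), np.float32(102.13705), np.float32(65.985466), np.float32(1.5095071))
ring (array([553.50037, 109.63272], dtype=float32), np.float32(30.343914), np.float32(10.210216))
ring (array([554.1435  ,  21.281084], dtype=float32), np.float32(35.038864), np.float32(34.799816))
ring (array([547.85016 , -52.981506], dtype=float32), np.float32(34.79573), np.float32(32.588726))
carton (array([433.892 , 265.1685], dtype=float32), np.float32(87.34332), np.float32(50.886005), np.float32(1.3572176))
case (array([435.329  , 360.69324], dtype=float32), np.float32(24.631783), np.float32(18.092104), np.float32(-0.21210697))
```

View pics/crop1.png

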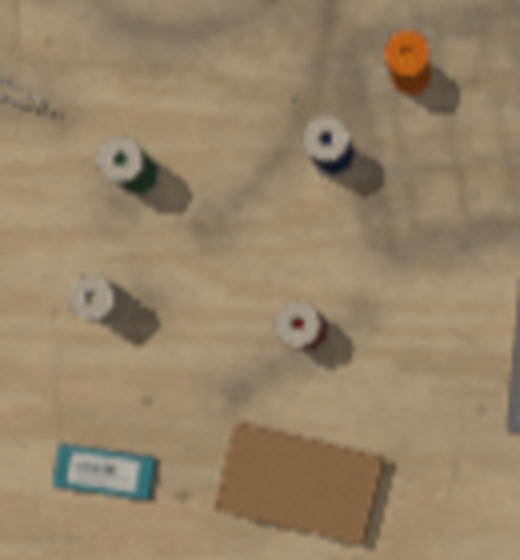

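The crop confirms the choice: green disc at (121,160), navy (328,139), cream (92,298), red (299,325), with the brown carton and teal case below them. The colours are unambiguous, and the board and rectangle fits agree. The carton goes first.

```bash
cat >> h.py <<'E'
B=np.array([573.8,21.3]); BY=-0.0652
def bd(x,y): return B+R.from_euler("z",BY).as_matrix()[:2,:2]@[x,y]
def go(xy,z,a):
    """ptp above, fingers closing along world direction a; choose the half turn with smallest j6 excursion"""
    best=None
    for s in (1,-1):
        o=[np.pi,0,a+s*np.pi/2]; q=solve_ik([*xy,z],o)
        if q is not None and (best is None or abs(q[5])<abs(best[5])): best=q
    bot.move_j(best)
def down(xy,z,**k): return bot.movel([*xy,z],**k)
def st(tag):
    s=bot.get_state(); print(tag,round(s["t"],1),np.round(s["tcp_pos"],1),"open",round(float(s["opening"]),3),"gf",np.round(s["gripper_force"],1),"F",np.round(s["contact_force"],1))
def pick(xy,z,a,op,eff,zup=130):
    bot.grip(op); go(xy,zup,a); down(xy,z); st("at"); bot.grip(0,eff); st("grip"); down(xy,zup); st("up")
def place(xy,z,a,op,zup=130,thr=6):
    go(xy,zup,a); down(xy,z+12); hit=down(xy,z-1.5,max_speed=20,threshold=thr); st(f"hit {hit}"); bot.grip(op); down(xy,zup); st("left")
E
python3 - <<'E'
from h import *
t=cv2.imread("pics/top0.png"); m=imaging.camera_model("top"); h=cv2.cvtColor(t,cv2.COLOR_BGR2HSV)
for n,(u,v),z in (("green",(230,140),58),("navy",(282,135),58),("cream",(223,174.5),52),("red",(274.6,181),52)):
    mk=((h[...,1]<45)&(h[...,2]>120)).astype(np.uint8)*255; u,v=int(u),int(v)
    c=blob(mk,(u-9,v-9,u+10,v+10)); p,L,S,_=rect(m,c,z); print(n,p,L,S, ray(m,(u,v),z))
mk=(((h[...,0]>70)&(h[...,0]<110)&(h[...,1]>40))|(h[...,1]<45)&(h[...,2]>110)).astype(np.uint8)*255
print("case",rect(m,blob(mk,(205,205,245,232)),9))
a=-0.2136; C=np.array([433.9,265.2])
pick(C,4,a,0.9,40); cv2.imwrite("pics/w1.png",imaging.capture("wrist"))
E
```

```text
green [611.9746  366.78018] 20.250937 20.097769 [[610.88944902 365.620663  ]]
navy [625.9033  251.28989] 20.170715 20.028442 [[624.80666857 250.13886051]]
cream [535.1665  381.06146] 20.233175 17.906322 [[535.19017809 379.95038314]]
red [523.55347 265.52524] 20.088646 17.839983 [[522.42832629 265.48778529]]
case (array([437.7043 , 380.57596], dtype=float32), np.float32(58.371777), np.float32(26.209372), np.float32(1.4568378))
at 3.4 [434.5 265.6   4.6] open 0.899 gf 0.0 F [0.4 0.6 0.6]
grip 3.8 [434.7 265.6   5.1] open 0.596 gf 42.1 F [-0.7 -0.4  6.4]
up 4.7 [433.3 264.9 129.2] open 0.597 gf 41.7 F [ 0.5  0.1 -1.3]
```

View pics/w1.png

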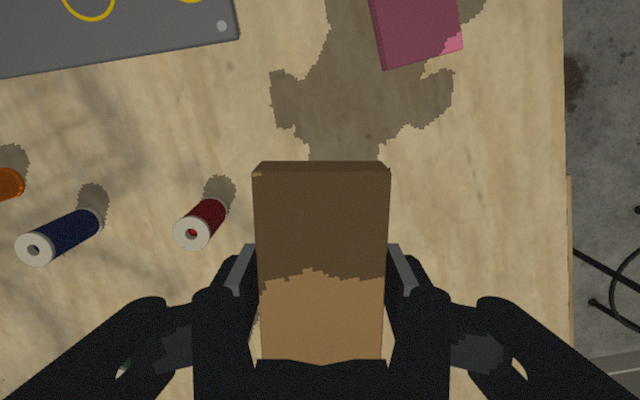

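The wrist view shows the brown carton held squarely between the pads (about 250–390, 165–360). The blue and red spools stand undisturbed to its left. I'll place it and go on to the needle case.

Run:
```python
from h import *
T=bd(75,0)
place(T,10.6,BY,0.85)
a=1.4568-np.pi/2
pick(np.array([437.7,380.6]),2,a,0.6,30); cv2.imwrite("pics/w2.png",imaging.capture("wrist"))
t=imaging.capture("top"); m=imaging.camera_model("top"); h=cv2.cvtColor(t,cv2.COLOR_BGR2HSV)
b=((h[...,0]>5)&(h[...,0]<20)&(h[...,1]>95)&(h[...,2]<165)).astype(np.uint8)*255
print("carton",rect(m,cv2.convexHull(blob(b,(350,100,420,155))),28),"want",T,BY+np.pi/2)
cv2.imwrite("pics/t2.png",cv2.resize(t[95:245,190:450],None,fx=3,fy=3))
```

```text
hit True 8.4 [648.6  16.4  11.2] open 0.601 gf 42.3 F [-0.4  0.8  3.9]
left 9.7 [647.9  16.4 129. ] open 0.853 gf 0.0 F [-0.1  0.4 -1. ]
at 13.1 [438.4 381.    2.8] open 0.6 gf 0.0 F [-0.5  0.3  0.9]
grip 13.4 [438.6 381.2   3.2] open 0.293 gf 29.9 F [-1.   0.   5.5]
up 14.4 [437.  380.1 129. ] open 0.289 gf 29.5 F [ 0.1  0.3 -0.7]
carton (array([646.9896  ,  16.387272], dtype=float32), np.float32(87.97073), np.float32(53.27135), np.float32(1.5059252)) want [648.64064246  16.41346386] 1.5055963267948966
```

View pics/t2.png

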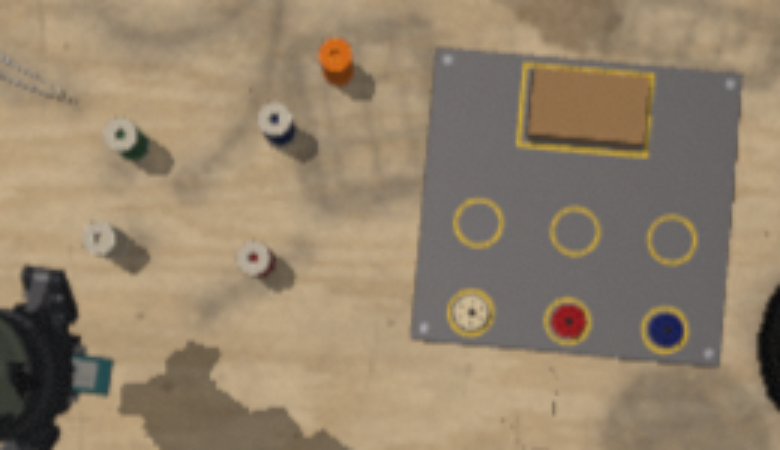

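View pics/w2.png

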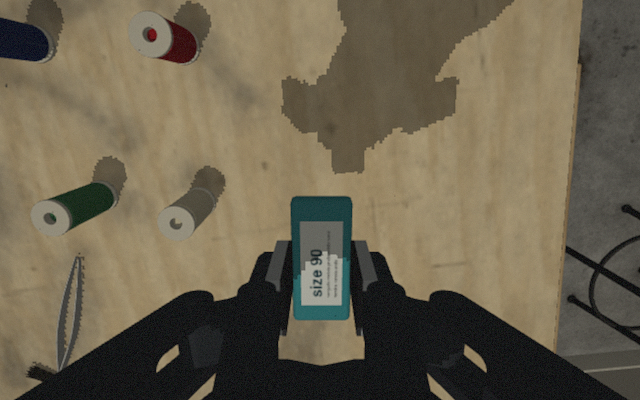

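The carton lies inside its rectangle (525–652, 65–155 in the crop), and the case is held straight, at (290–352, 197–320) in the wrist view. Next I place the case and pick up the red spool.

Run:
```python
from h import *
place(np.array([648.,16.4]),30.8,BY,0.5)
pick(np.array([523.5,265.5]),14,BY,0.6,30); cv2.imwrite("pics/w3.png",imaging.capture("wrist"))
t=imaging.capture("top"); cv2.imwrite("pics/t3.png",cv2.resize(t[95:245,190:450],None,fx=3,fy=3))
```

```text
hit True 17.9 [648.   16.4  31.2] open 0.292 gf 30.0 F [-1.3 -0.1  4.6]
left 19.1 [647.4  16.4 129.2] open 0.5 gf 0.0 F [-0.8 -1.1 -0.4]
at 22.5 [524.2 265.7  14.7] open 0.599 gf 0.0 F [-0.5  0.6 -0.3]
grip 22.9 [524.4 265.8  15.2] open 0.282 gf 29.5 F [-0.9 -0.3  6.1]
up 23.8 [522.7 265.2 129. ] open 0.284 gf 29.4 F [ 1.   1.2 -0.5]
```

View pics/t3.png

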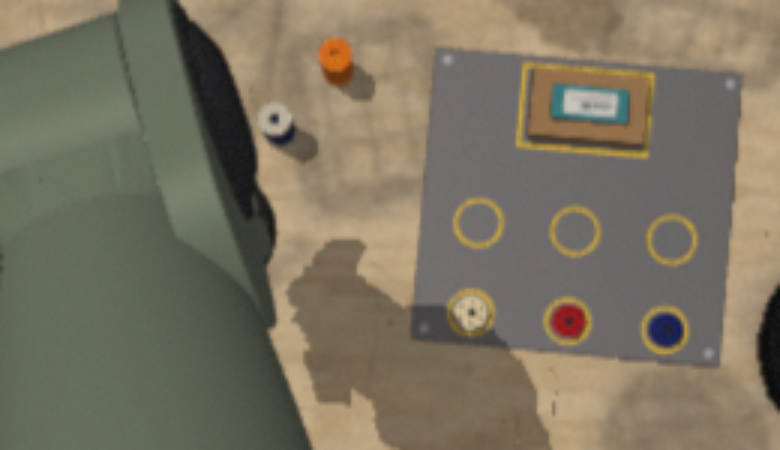

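View pics/w3.png

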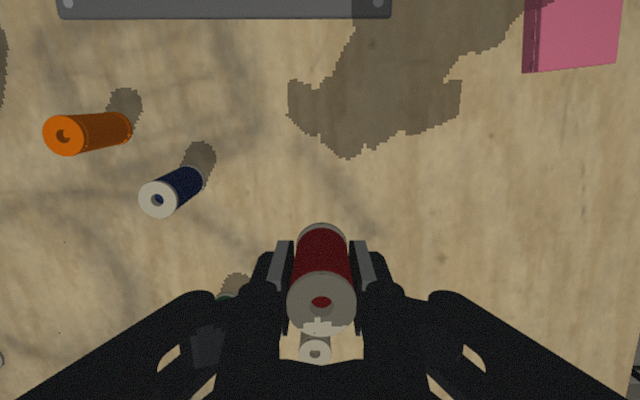

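The case sits centred on the carton (553–628, 85–124), and the red spool is held upright at (322,290). Now I place red and pick blue.

Run:
```python
from h import *
place(bd(-20,0),21,BY,0.5)
pick(np.array([625.9,251.3]),14,BY,0.6,30); cv2.imwrite("pics/w4.png",imaging.capture("wrist"))
t=imaging.capture("top"); cv2.imwrite("pics/t4.png",cv2.resize(t[95:245,190:450],None,fx=3,fy=3))
```

```text
hit True 27.6 [553.8  22.6  21.1] open 0.284 gf 29.9 F [-0.5  0.   5.1]
left 28.8 [553.2  22.6 129.2] open 0.497 gf 0.0 F [-0.4  0.6 -0.5]
at 32.3 [626.8 251.5  15. ] open 0.603 gf 0.0 F [0.3 0.1 0.2]
grip 32.7 [626.8 251.6  15.4] open 0.281 gf 29.7 F [-0.7 -0.   6. ]
up 33.6 [625.  251.1 128.8] open 0.283 gf 29.4 F [-0.  -0.8 -0.8]
```

View pics/t4.png

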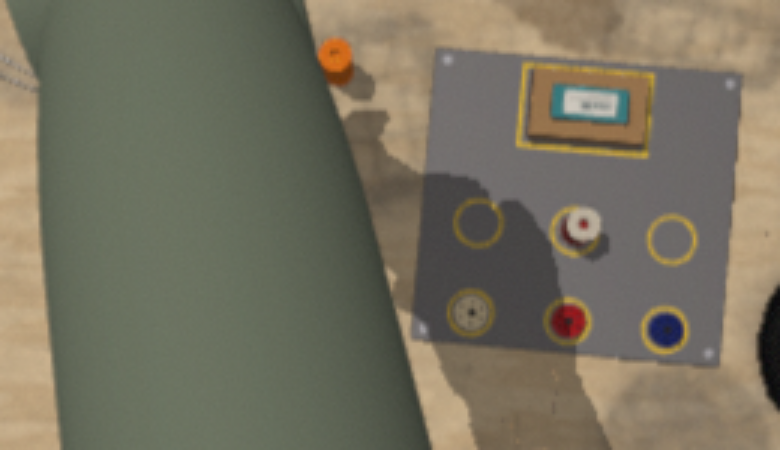

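Red stands upright in the middle ring (575,228). Next, blue goes in the right ring and cream in the left.

Run:
```python
from h import *
place(bd(-20,-75),21,BY,0.5)
pick(np.array([535.2,380.8]),14,BY,0.55,30)
place(bd(-20,75),21,BY,0.5)
go([430,330],230,0)
t=imaging.capture("top"); cv2.imwrite("pics/t5.png",cv2.resize(t[95:245,190:450],None,fx=3,fy=3))
s=imaging.capture("scene"); cv2.imwrite("pics/s5.png",cv2.resize(s[120:330,210:500],None,fx=2.7,fy=2.7))
m=imaging.camera_model("top"); h=cv2.cvtColor(t,cv2.COLOR_BGR2HSV); mk=((h[...,1]<70)&(h[...,2]>140)).astype(np.uint8)*255
Ri=R.from_euler("z",-BY).as_matrix()[:2,:2]
for n,y,z in (("red",0,58),("blue",-75,64),("cream",75,58)):
    q=bd(-20,y); u=int(316.7+(152.6-q[1])/2.2); 
    c=blob(mk,(u-14,155,u+14,190)); print(n,Ri@(rect(m,c,z)[0]-B),rect(m,c,z)[1:3])
```

```text
hit True 37.3 [548.9 -52.3  21.3] open 0.28 gf 29.9 F [-1.4  0.2  5.8]
left 38.5 [548.3 -52.1 129.2] open 0.503 gf 0.0 F [-0.7  0.6 -0.5]
at 41.8 [536.  381.1  14.9] open 0.55 gf 0.0 F [0.3 0.5 0.5]
grip 42.1 [536.2 381.3  15.4] open 0.281 gf 29.6 F [-0.7 -0.2  5.4]
up 43.0 [534.4 380.4 128.8] open 0.279 gf 29.4 F [-0.   0.3 -0.5]
hit True 45.5 [558.7  97.4  21.3] open 0.283 gf 29.9 F [-0.7 -0.2  5.5]
left 46.7 [558.   97.4 129.2] open 0.503 gf 0.0 F [0.2 0.1 0.2]
red [-19.28140228   1.26191317] (np.float32(22.162428), np.float32(19.80111))
blue [-20.82247165 -73.57392385] (np.float32(24.18941), np.float32(17.431553))
cream [-20.49909467  76.32306041] (np.float32(24.383821), np.float32(19.858057))
```

View pics/t5.png

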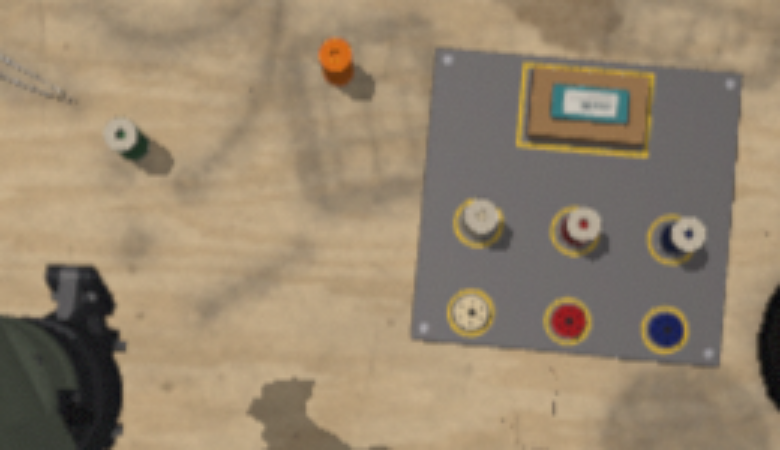

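View pics/s5.png

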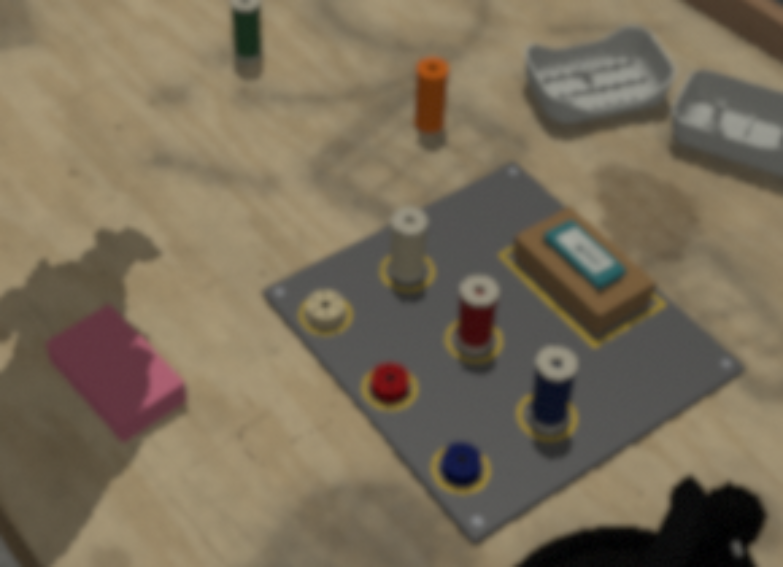

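Both views show the cream, red and blue spools upright in the rings behind their bobbins, each within 2 mm of the ring centre. The carton is in its rectangle with the case centred on it, and the bobbins and green spool haven't moved. Handing in.

```bash
python3 -c "
from bench import bot
print(bot.sign_off())"
```

```text
the job is handed in; nothing more can be done
None
```

The sewing kit is set out as asked and handed in at about 48 s of the 106 s allowed; the final pictures show everything in place, but the hand-in gave no verdict.

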